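Sweep the spare nuts off the fixture plate into the empty tub

ROBOT

A 6-joint arm with a two-finger parallel gripper is mounted at the origin on the work surface. World frame = base frame: x ahead of the robot, y to its left, z up, the work surface at z = 0. Lengths are in m, angles in rad, forces in N, time in s.
With the tool pointing down it reaches from about 0.25 to 0.85 m from the base axis. Payload 12.5 kg.
Tool frame: the origin (TCP) lies midway between the tips of the shut fingers; the grasp point (between the pads) lies 19 mm behind it; z points along the fingers, y is the line along which they close (so a half turn about z gives the same grasp; the last joint's range is limited). The gripper opens to 93 mm and grips with 3 to 60 N. Pads are 15 mm wide; open, the fingers measure 128 mm over their backs; the gripper's body (75 mm by 188 mm) begins 65 mm behind the grasp point.
Start: joints at [1.238, 0.351, 1.652, -0, 1.139, -0.085], TCP at [0.135, 0.533, 0.219] pointing down, gripper open.
Joint ranges: [-2.75, 2.75], [-0.79, 2.1], [0.01, 2.65], [-1.57, 4.71], [0.07, 3.14], [-2.87, 2.87]. Speed limits (rad/s): [2.22, 2.22, 2.79, 3.14, 3.14, 3.14].

INTERFACE

Orientations are given as a 3x3 rotation matrix whose columns are the frame's x, y, z axes.
In Python, from cell import robot, kin, imaging, hand_in, telemetry gives the robot as it stands. The module is installed in compiled form; this text tells all that it offers. Calls block until the motion is done:
- robot.move_to(position, orientation): joint-space move of the TCP to a pose.
- robot.line_to(position, v=0.15, rot=None): straight line of the TCP; rot=None keeps the orientation; v is the mean speed in m/s.
- robot.set_joints(angles): joint-space move.
- robot.set_gripper(opening, f_grip=None): finger opening in m; f_grip is the grip in N (None keeps the last); returns when the fingers have stopped.
- robot.sleep(seconds).
- kin.inverse_kinematics(position, orientation): joint angles nearest the present ones, or None.
- imaging.capture(name): name is "scene" or "top" or "wrist"; returns a dict with "frame" (384x512x3 uint8, red, green, blue), "intrinsics" (3x3 intrinsics, pixels), "position" and "rotation" of the camera in the world. Camera axes: x right, y down, z forward; pixel columns grow to the right and rows downward; lengths in m; the calibration is good to about 2 mm. The wrist camera is an equidistant fisheye: a pixel r from the principal point sees the ray r / f radians off the axis. A picture is of the moment at which its call begins. There is no depth.
A pose or a line that the arm cannot do raises robot.Unreachable and nothing moves.
- hand_in(): hands the job in; it is judged then, once.
Trained networks look in a picture, given as the dict that the camera call returned (one of the last four; its "shot" number tells which), for a name from the list of things; names that differ only in an ending like _2 or _b are one class to them, and where a whole thing is asked for, a point or a joint stands for the part that bears it (a point fixed in the world has none). Each returns a list of dicts, best first, with "confidence" (0 to 1); they miss things now and then, are a little off and sometimes report something else, mostly with a low value. They report only what shows in the picture. A call takes as long as a camera call. They do not tell look-alikes from the thing itself.
- imaging.recognise(picture, query): "at" ([column, row] in pixels, amid what is visible of it).
Readings, each from a call of its own:
- telemetry.read_t(): time.
- telemetry.read_joint_positions(): joint angles.
- telemetry.read_qvel(): joint speeds.
- telemetry.read_effort(): joint torques, N m.
- telemetry.read_ee_pos(): TCP position.
- telemetry.read_tcp_rot(): TCP orientation.
- telemetry.read_contact_force(): force on the tool from outside, world axes, zero at the start.
- telemetry.read_ft_torque(): the same for the moment, N m.
- telemetry.read_width(): finger opening in m.
- telemetry.read_grip_force(): force on a finger pad.
Only numpy, scipy, OpenCV 4.12 (cv2) and the standard library are available. Lean on these libraries where they do the work, as an engineer would, in place of code of your own. Each camera call takes 0.05 s, during which the arm holds its last target. There are 200 camera calls.

TASK

The bearing cover is bolted on and three spare flange nuts are left lying on the raised fixture plate: with the fingertips, sweep all three across the plate and over its edge into the empty tub beside it. The other tub already holds counted sleeves, so no nut may go in there. Do not pick the nuts up, and leave the bearing, the socket, both tubs and everything else where they stand.

Things in the scene. Friction and masses are not known exactly. Their poses are not given: they have to be found in the camera images.
- plate: Fixed dark steel fixture plate raised on two rails: 300 (its x) by 340 (its y) by 20 thick, flat top 100 mm above the bench, no rim. Its origin is on the bench under the plate's centre, so its left and right edges are at plate y = +170 and -170 mm. The spare nuts lie in the front part (plate x below 0). A tub stands at the left edge and another at the right edge.
- cover (a point): Centre of the foot of the round aluminium bearing cover fixed on the plate (at plate x = +85 mm, y = 0): 116 dia, its studs and fastened nuts up to 32 mm above the plate, hub 34 mm. A fixed dowel pin, 12 dia and 26 high, stands 85 mm to its left and another 85 mm to its right.
- nut_a_mid (a point): Loose spare M12 flange nut lying flat on the plate, bright steel, about 18 g: round flange 26 dia and about 2.5 thick below, hexagon 18 across flats above, 12 high in all. The point is its centre, 6 mm above its underside. It slides when pushed; the three are alike.
- nut_b_mid (a point): Loose spare M12 flange nut lying flat on the plate, bright steel, about 18 g: round flange 26 dia and about 2.5 thick below, hexagon 18 across flats above, 12 high in all. The point is its centre, 6 mm above its underside. It slides when pushed; the three are alike.
- nut_c_mid (a point): Loose spare M12 flange nut lying flat on the plate, bright steel, about 18 g: round flange 26 dia and about 2.5 thick below, hexagon 18 across flats above, 12 high in all. The point is its centre, 6 mm above its underside. It slides when pushed; the three are alike.
- tub_mouth (a point): The EMPTY milky-white open plastic tub on the bench, loose, 0.35 kg: 170 (its x) by 200 (its y) by 72 high, walls and floor 4 thick, its axes nearly parallel to the plate's. The point is the centre of the mouth at rim height (72 above the bench). It stands at the plate's left or right edge, its centre 82 mm outside that edge, its near end tucked 18 mm under the plate.
- kit_tub_mouth (a point): The other tub, same shape and size but filled with twenty upright steel sleeves, at the plate's opposite edge. The point is the centre of the mouth at rim height. Leave alone; sleeves stay below the rim.
- bearing: Loose ball bearing lying flat on the plate, 40 dia, 12 high; origin at the centre of its underside. Must not be moved.
- socket: Loose wrench socket standing upright on the plate, 26 dia, 38 high; origin at the centre of its underside. Must not be moved or tipped.
- spanner: Spanner, 170 long, lying on the bench far to the right (bystander).
- driver: Screwdriver, 200 long, lying on the bench far to the left (bystander).
- grease: Jar, 64 dia, 85 high, on the bench far to the left; origin at its underside (bystander).
- gear: Steel gear, 80 dia, 26 high, on the bench far to the right; origin at its underside (bystander).
There are look-alikes about, which are no part of the job. Of the things that look like the socket, the smaller one is meant.

How it is judged:
By the outcome, as a careful person would: the job done as asked, in the order asked, and still so for the second after the job is handed in, with the robot touching nothing.
It also fails if it takes over 58 s, if anything falls off the work surface, if the arm or the gripper's body presses on something with over 40 N, if the wrist force passes 120 N, or if a joint passes its speed limit or range.

## Working session

There is one attempt and no reset: what is moved stays moved. The work goes in short steps, each a Python script; the robot and the scene stay as the last script left them, time stands still between calls to the robot, and variables do not carry over. Pictures are saved under pics/ and viewed, at most 10 in all, crops included, and the job is handed in when it is done.

```bash
mkdir -p pics
cat > h.py <<'E'
import numpy as np, cv2
from cell import robot, kin, imaging, hand_in, telemetry
def save(p,n): cv2.imwrite('pics/'+n,cv2.cvtColor(p['frame'],cv2.COLOR_RGB2BGR))
def ray(p,uv,fish=False):
    K=np.array(p['intrinsics']);x=(uv[0]-K[0,2])/K[0,0];y=(uv[1]-K[1,2])/K[1,1]
    if fish:
        r=np.hypot(x,y); d=np.array([np.sin(r)*x/r,np.sin(r)*y/r,np.cos(r)]) if r>1e-9 else np.array([0,0,1.])
    else: d=np.array([x,y,1.])
    d=np.array(p['rotation'])@d; return np.array(p['position']),d/np.linalg.norm(d)
def atz(p,uv,z,fish=False):
    o,d=ray(p,uv,fish); return o+d*(z-o[2])/d[2]
def proj(p,X):
    K=np.array(p['intrinsics']);c=np.array(p['rotation']).T@(np.array(X)-np.array(p['position'])); return (K@(c/c[2]))[:2]
def tri(rs):
    A=0;b=0
    for o,d in rs:
        M=np.eye(3)-np.outer(d,d);A=A+M;b=b+M@o
    return np.linalg.solve(A,b)
E
python3 - <<'E'
from h import *
z={'cover':.1,'nut_a_mid':.106,'tub_mouth':.072,'kit_tub_mouth':.072,'bearing':.106,'socket':.119,'plate':.1}
for n in ('top','scene'):
    p=imaging.capture(n); save(p,n+'1.png'); print(n,p['position'],p['intrinsics'][0][0])
    for q in z:
        for r in imaging.recognise(p,q):
            if r['confidence']>.2: print(q,round(r['confidence'],2),np.round(r['at'],1),np.round(atz(p,r['at'],z[q]),3))
print(telemetry.read_t())
E
```

```text
top [ 0.3498605  -0.00261679  1.39045825] 436.16302112656365
cover 0.66 [260.1 161. ] [ 0.602 -0.004  0.1  ]
cover 0.37 [262.9 196.7] [ 0.494 -0.012  0.1  ]
tub_mouth 0.94 [169.1 168.1] [0.586 0.276 0.072]
kit_tub_mouth 0.9 [341.5 199.7] [ 0.488 -0.251  0.072]
kit_tub_mouth 0.69 [103.7 158.2] [0.618 0.479 0.072]
bearing 0.72 [274.8 175.5] [ 0.557 -0.048  0.106]
socket 0.45 [233.2 244.9] [0.352 0.074 0.119]
plate 0.89 [256.6 162. ] [0.599 0.006 0.1  ]
scene [ 1.06673588 -0.76216063  1.07362704] 458.68955524126613
cover 0.55 [284.9 218.6] [ 0.637 -0.032  0.1  ]
nut_a_mid 0.63 [246.6 193.2] [ 0.494 -0.017  0.106]
tub_mouth 0.79 [328.1 160.2] [0.605 0.281 0.072]
tub_mouth 0.24 [110.9 321.2] [ 0.456 -0.523  0.072]
kit_tub_mouth 0.58 [196.2 257.3] [ 0.503 -0.262  0.072]
bearing 0.49 [262.1 208.6] [ 0.566 -0.042  0.106]
socket 0.44 [227.3 177.8] [ 0.416 -0.008  0.119]
plate 0.65 [287.6 213.3] [ 0.633 -0.011  0.1  ]
0.8
```

Run:
```python
import cv2
a=cv2.imread('pics/top1.png')[100:290,130:380];cv2.imwrite('pics/topc.png',cv2.resize(a,None,fx=3.1,fy=3.1,interpolation=2))
```

```text
(no output)
```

View pics/topc.png

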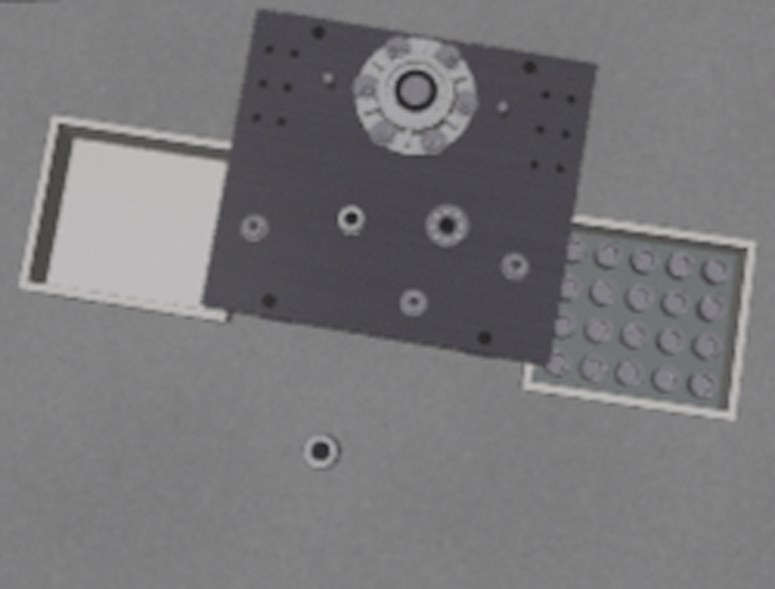

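View pics/scene1.png

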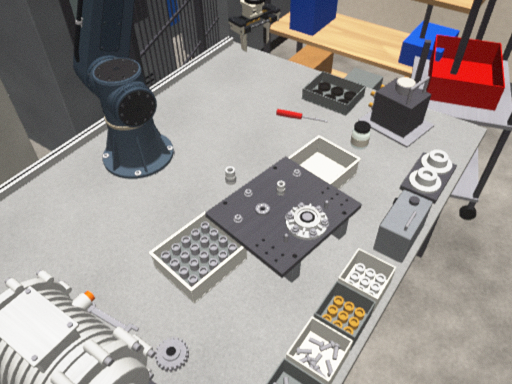

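The top view shows the empty tub at the left edge and the sleeve tub at the right. The nuts are at full-frame pixels of about (212,173.5), (263,197.4) and (296,186).

The other candidates for a nut are:
- the nuts bolted on the cover, around (264,129)
- the bearing at (274,173)
- the plate socket at (243,170)
- the larger socket on the bench at (233.5,246)

In the scene view the nuts are near (297,173), (248,193) and (238,218). I'll check with one close crop and triangulate.

Run:
```python
from h import *
a=cv2.imread('pics/scene1.png')[150:270,200:365];cv2.imwrite('pics/scc.png',cv2.resize(a,None,fx=4.8,fy=4.8,interpolation=2))
p=imaging.capture('top')
f=lambda u,v:(130+(u+.5)/3.1-.5,100+(v+.5)/3.1-.5)
print('corners',[np.round(atz(p,f(*c),.1),4)[:2] for c in [(257,10),(597,66),(549,364),(203,305)]])
for n,c,z in [('n1',(254,228),.107),('n2',(413,302),.107),('n3',(515,266),.107),('sock',(350,217),.138),('bear',(447,226),.112),('cov',(415,91),.134),('dL',(328,79),.126),('dR',(502,107),.126),('tubBL',(52,118),.072),('tubFL',(22,287),.072),('kitFR',(737,418),.072),('kitBR',(752,243),.072)]: print(n,np.round(atz(p,f(*c),z),4)[:2])
```

```text
corners [array([0.7835, 0.1411]), array([ 0.7255, -0.1928]), array([ 0.4337, -0.1419]), array([0.4905, 0.1896])]
n1 [0.5643 0.1406]
n2 [ 0.4925 -0.0123]
n3 [ 0.5271 -0.11  ]
sock [0.5695 0.0469]
bear [ 0.5651 -0.045 ]
cov [ 0.6917 -0.0144]
dL [0.706 0.069]
dR [ 0.6779 -0.0976]
tubBL [0.6821 0.3485]
tubFL [0.5116 0.373 ]
kitFR [ 0.3832 -0.3257]
kitBR [ 0.5544 -0.3456]
```

View pics/scc.png

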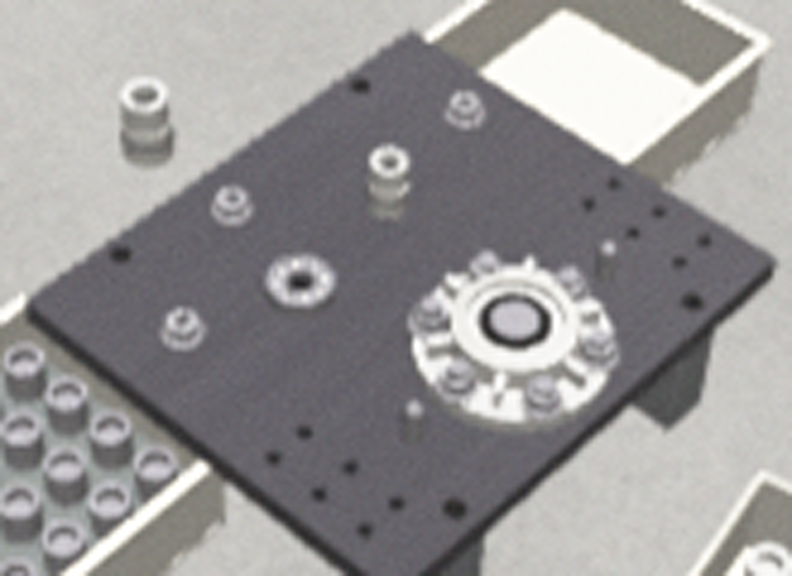

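The crop confirms three loose nuts with round flanges at crop pixels (465,98), (232,195) and (183,318). The small socket stands on the plate at (389,160), the larger look-alike is on the bench at (145,95), and the bearing is at (300,280). Now the triangulation.

```bash
cat >> h.py <<'E'
C=np.array([.6083,-.0010]); ex=np.array([.9855,-.1695]); ex/=np.linalg.norm(ex); ey=np.array([-ex[1],ex[0]])
def P(x,y,z): return np.r_[C+x*ex+y*ey,z]
def pl(X): d=np.array(X)[:2]-C; return np.array([d@ex,d@ey])
def R(a,s=1):  # push direction at angle a from plate +y toward -x; tool y square to it
    d=np.cos(a)*ey-np.sin(a)*ex; y=s*np.array([d[1],-d[0],0]); z=np.array([0,0,-1.]); return np.c_[np.cross(y,z),y,z]
E
python3 - <<'E'
from h import *
t=imaging.capture('top'); s=imaging.capture('scene')
f=lambda c:(130+(c[0]+.5)/3.1-.5,100+(c[1]+.5)/3.1-.5)
g=lambda c:(200+(c[0]+.5)/4.8-.5,150+(c[1]+.5)/4.8-.5)
for n,a,b in [('n1',(254,228),(465,98)),('n2',(413,302),(232,196)),('n3',(515,266),(183,318)),('sock',(350,217),(389,160)),('bear',(447,226),(300,280)),('cornFL',(203,305),(412,32)),('cornFR',(549,364),(30,308)),('tub',(52,118),(770,42))]:
    X=tri([ray(t,f(a)),ray(s,g(b))]); print(n,np.round(X,4),'plate',np.round(pl(X),4))
print(np.round(telemetry.read_tcp_rot(),2))
for sgn in (1,-1):
    print(sgn,[np.round(q,2) if q is not None else None for q in (kin.inverse_kinematics(P(-.067,.09,.16),R(0,sgn)),kin.inverse_kinematics(P(-.105,.18,.1),R(0,sgn)),kin.inverse_kinematics(P(-.045,-.138,.1),R(.76,sgn)))])
E
```

```text
n1 [0.565  0.1414 0.1139] plate [-0.0668  0.133 ]
n2 [ 0.4931 -0.0113  0.1119] plate [-0.1118 -0.0297]
n3 [ 0.5276 -0.1084  0.1122] plate [-0.0613 -0.1195]
sock [0.5698 0.0473 0.1382] plate [-0.0461  0.041 ]
bear [ 0.5663 -0.0441  0.1108] plate [-0.034  -0.0496]
cornFL [0.493  0.1918 0.0973] plate [-0.1464  0.1705]
cornFR [ 0.4361 -0.1409  0.0927] plate [-0.146 -0.167]
tub [0.6844 0.3505 0.0681] plate [0.0154 0.3593]
[[-0.97  0.25  0.  ]
 [ 0.25  0.97  0.  ]
 [-0.    0.   -1.  ]]
1 [array([ 0.09,  0.45,  1.67, -0.  ,  1.03,  0.26]), array([ 0.27,  0.53,  1.7 , -0.  ,  0.91,  0.44]), array([-0.32,  0.51,  1.74, -0.  ,  0.89, -0.91])]
-1 [None, array([ 0.27,  0.53,  1.7 , -0.  ,  0.91, -2.71]), array([-0.32,  0.51,  1.74, -0.  ,  0.89,  2.23])]
```

Heights agree with the text: nut tops at 112 mm and the socket top at 138 mm. Next I'll touch the plate lightly to find its height, then sweep nut 1.

```bash
cat > s1.py <<'E'
from h import *
robot.set_gripper(.014)
robot.move_to(P(-.067,.095,.17),R(0)); robot.line_to(P(-.067,.095,.104),v=.12)
f0=telemetry.read_contact_force()[2]; z=.104
while z>.097:
    f=telemetry.read_contact_force()[2]-f0
    if f>2.0: break
    z-=.0005; robot.line_to(P(-.067,.095,z),v=.02)
zt=telemetry.read_ee_pos()[2]; print('touch cmd',z,'at',zt,'f',f,'t',telemetry.read_t())
zp=zt+.0013; np.save('zp.npy',zp)
robot.line_to(P(-.067,.095,zp),v=.05)
robot.line_to(P(-.067,.165,zp),v=.06); robot.line_to(P(-.067,.190,zp),v=.08)
print(telemetry.read_contact_force()-0,telemetry.read_width())
robot.line_to(P(-.067,.190,.15),v=.15)
p=imaging.capture('top'); save(p,'top2.png'); print(telemetry.read_t())
p=imaging.capture('scene'); save(p,'scene2.png')
a=p['frame'][130:290,180:380,::-1]; cv2.imwrite('pics/s2c.png',cv2.resize(a,None,fx=3.5,fy=3.5,interpolation=2))
E
python3 s1.py
```

```text
touch cmd 0.09999999999999999 at 0.10030506949933829 f 5.52184353480617 t 7.125
[-0.16641569 -0.09655565  0.10543675] 0.013637749230103562
9.6833
```

View pics/s2c.png

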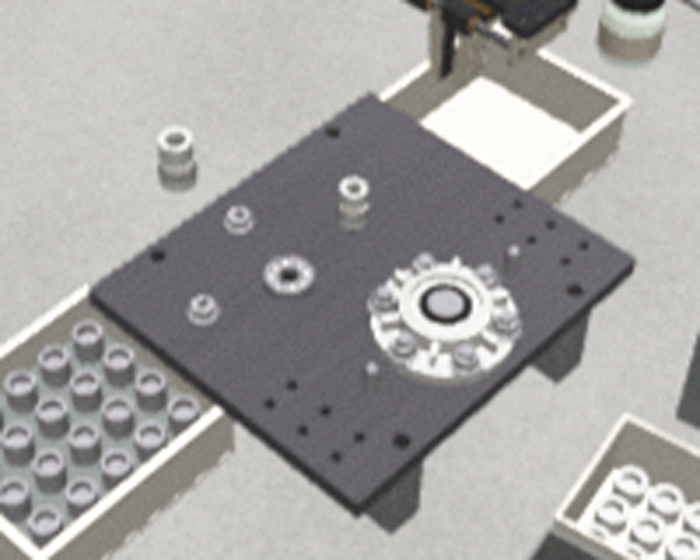

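Nut 1 has left the plate at the tub side and everything else is in place. Nut 2 is next, at crop (238,219), followed by the diagonal pull on nut 3 at (203,309).

```bash
cat > s2.py <<'E'
from h import *
zp=float(np.load('zp.npy'))
robot.line_to(P(-.067,.185,.17),v=.15)
robot.move_to(P(-.111,-.066,.17),R(0)); robot.line_to(P(-.111,-.066,zp),v=.12)
robot.line_to(P(-.111,.165,zp),v=.09); robot.line_to(P(-.111,.190,zp),v=.08)
robot.line_to(P(-.111,.190,.17),v=.15); print(telemetry.read_t())
# nut 3: diagonal pull clear of bearing and socket
n=np.array([-.0613,-.1200]); a=np.radians(45); d=np.array([-np.sin(a),np.cos(a)])
b=n-.030*d; e=np.array([-.106,n[1]+.0447])-.019*d
robot.move_to(P(*b,.17),R(a)); robot.line_to(P(*b,zp),v=.12)
robot.line_to(P(*e,zp),v=.06); robot.line_to(P(*(e-.02*d),zp),v=.1)
robot.line_to(P(*(e-.02*d),.17),v=.15)
robot.move_to(P(-.06,-.24,.25),R(0))
print(telemetry.read_t(),telemetry.read_contact_force())
t=imaging.capture('top'); save(t,'top3.png')
a=t['frame'][100:290,130:380,::-1]; cv2.imwrite('pics/t3c.png',cv2.resize(a,None,fx=3.1,fy=3.1,interpolation=2))
E
python3 s2.py
```

```text
15.525
20.5417 [ 0.71956167  0.87704695 -0.17428588]
```

View pics/t3c.png

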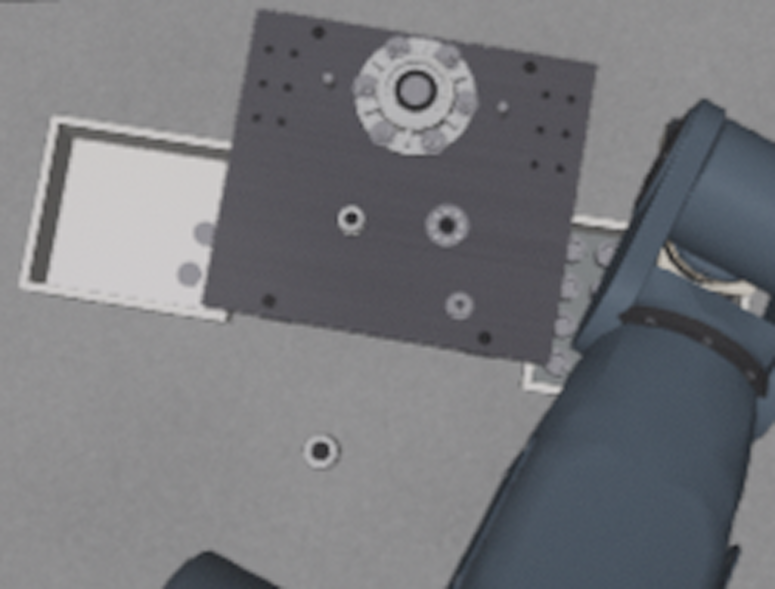

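Two nuts lie in the empty tub at (205,233) and (189,273). Nut 3 is now at (460,304), clear of the bearing and the socket, so I'll sweep it straight to the left.

```bash
cat > s3.py <<'E'
from h import *
zp=float(np.load('zp.npy'))
t=imaging.capture('top')
n=pl(atz(t,(130+460.5/3.1-.5,100+304.5/3.1-.5),.112)); print('n3',n)
assert abs(n[0]+.106)<.01 and abs(n[1]+.075)<.012
x,y=n[0],n[1]-.035
robot.move_to(P(x,y,.17),R(0)); robot.line_to(P(x,y,zp),v=.12)
robot.line_to(P(-.106,.165,zp),v=.09); robot.line_to(P(-.106,.190,zp),v=.08)
robot.line_to(P(-.106,.190,.2),v=.15)
robot.move_to([.135,.533,.22],R(0)); robot.sleep(.5)
print(telemetry.read_t(),telemetry.read_contact_force())
t=imaging.capture('top'); save(t,'top4.png')
a=t['frame'][100:290,130:380,::-1]; cv2.imwrite('pics/t4c.png',cv2.resize(a,None,fx=3.1,fy=3.1,interpolation=2))
E
python3 s3.py
```

```text
n3 [-0.10711564 -0.07518839]
28.9083 [-0.18573606  0.27781116  0.46648281]
```

View pics/t4c.png

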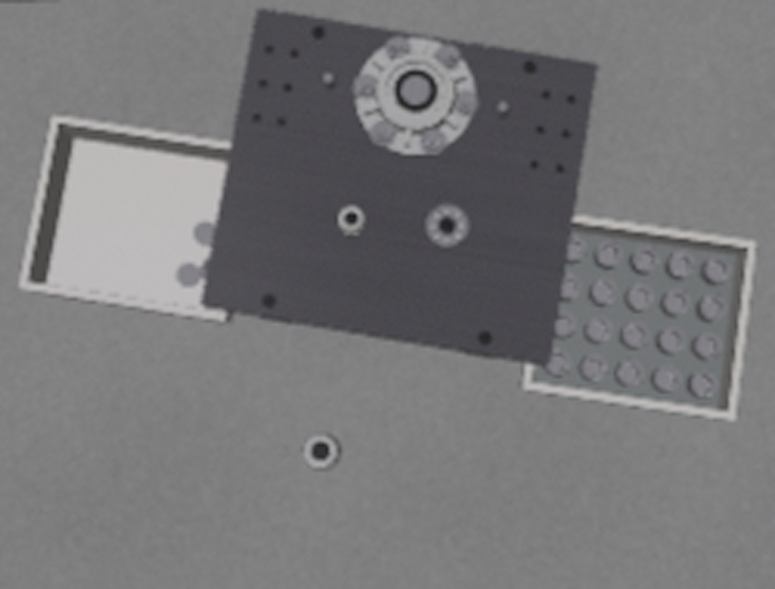

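The plate is clear. Two nuts show in the left tub at (205,233) and (189,273), and the third peeks out from under the plate edge at about (207,272). The socket, the bearing and both tubs have not moved.

```bash
python3 -c "
from h import *
print(hand_in())"
```

```text
the job is handed in; nothing more can be done
None
```

I swept all three spare nuts over the plate's left edge into the empty tub and handed the job in at about 29 s; in the last top view the third nut shows only partly from under the plate edge, and the bearing, socket and both tubs look unmoved.

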